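# Sort a watch repairer's bench

## Task

Sort the things on the green mat: put the gold watch and the steel watch into the two empty bays of the blue-lined watch tray, one to a bay, flat on the bottom and dial up; lay the pliers flat in the long bay of the wooden tool tray and stand the loupe upright in its shorter, cork-lined bay; stand the movement in its orange holder, movement up, in the round centre well of the grey parts tray. Set each thing down gently, never letting it drop or be knocked over, and let go of it. Leave the black watch already in the tray and the small glass dust cover as they are.

Things in the scene. Friction and masses are not known exactly. Their poses are not given: they have to be found in the camera images.
- gold_watch: wristwatch clasped round a rigid light-grey cuff, one solid piece, 130 g: gold case and bracelet, cream dial. Cuff with bracelet 58 mm along x (12 to 6 o'clock), 40 mm along y with flat sides (the grasp), 42 mm high; round head 36 mm across on top, to 51 mm. Origin: centre of the underside, z up through the dial. Starts on the mat.
- steel_watch: wristwatch clasped round a rigid light-grey cuff, one solid piece, 130 g: bright steel case and bracelet, blue dial. Cuff with bracelet 58 mm along x (12 to 6 o'clock), 40 mm along y with flat sides (the grasp), 42 mm high; round head 36 mm across on top, to 51 mm. Origin: centre of the underside, z up through the dial. Starts on the mat.
- pliers: small steel pliers, dark blue handles, lying flat on the mat: 115 mm long, 52 wide, 10 thick, 80 g. Origin: underside, mid-length, centre line; x towards the jaws (jaw tips x = +58, handle ends x = -57). Grasp across the steel pivot block, 26 mm long, 18 mm wide along y, centred at x = +21 mm. May lie either way round in its bay.
- loupe: black watchmaker's eye loupe standing on its wide end on the mat, 36 mm high, 30 g: foot 36 mm across and 6 mm high (flaring in to 12 mm), above it a straight barrel 28 mm across (the grasp), lens on top. Origin: centre of the underside, z up.
- movement: gold-coloured watch movement with red jewels clamped in a round orange holder, on the mat, 40 g: holder 44 mm across and 20 mm high (grasp its sides), movement on top, 31 mm across, to 24 mm. Origin: centre of the underside, z up.
- watch_tray: fixed shallow navy tray lined in blue, 68 (x) by 236 mm (y): three bays in a row, centred at y = -77.5, 0, +77.5 mm, each 58 (x) by 74 mm (y) inside; floor 4 mm, wall tops 18 mm above the table. A watch fits only with its x along the tray's y, either way round. Origin: centre of the underside. The black watch is in the +y bay; the others are empty.
- tool_tray: fixed wooden tray, 96 (x) by 240 mm (y), two bays in a row: long bare-wood bay centred at y = -37.5 mm, 86 (x) by 155 mm (y) inside; shorter cork-lined bay centred at y = +80 mm, 86 (x) by 70 mm (y) inside. Floor 4 mm, wall tops 18 mm above the table. Origin: centre of the underside.
- parts_tray: fixed round grey metal tray 128 mm across with a round empty centre well, 70 mm across inside, ringed by eight small compartments of tiny parts. Well floor 4 mm, well wall top 11 mm, outer wall top 12 mm above the table. Origin: centre of the underside.
- kept_watch: wristwatch with black case, bracelet and dial, on the same cuff and of the same size as the other two; stands in the +y bay of the watch tray and stays there. Origin: centre of the underside.
- dust_cover: small glass dust cover with a brass knob on a black base, 47 mm across and 45 mm high, loose on the mat among the things to sort; leave it. Origin: centre of the underside.

How it is judged:
By the outcome, as a careful person would: the job done as asked, in the order asked, and still so for the second after the job is handed in, with the robot touching nothing.
It also fails if it takes over 128 s, if anything falls off the work surface, if the arm or the gripper's body presses on something with over 40 N, if the wrist force passes 120 N, or if a joint passes its speed limit or range.

## Robot

A 7-joint arm with a two-finger parallel gripper is mounted at the origin on the work surface. World frame = base frame: x ahead of the robot, y to its left, z up, the work surface at z = 0. Lengths are in m, angles in rad, forces in N, time in s.
With the tool pointing down it reaches from about 0.425 to 0.825 m from the base axis. Payload 3.6 kg.
Tool frame: the origin (TCP) lies midway between the tips of the shut fingers; the grasp point (between the pads) lies 19 mm behind it; z points along the fingers, y is the line along which they close (so a half turn about z gives the same grasp; the last joint's range is limited). The gripper opens to 93 mm and grips with 3 to 60 N. Pads are 15 mm wide; open, the fingers measure 128 mm over their backs; the gripper's body (75 mm by 188 mm) begins 65 mm behind the grasp point.
Start: joints at [1.27, 0.615, -0.013, 1.423, 0.008, 1.103, -0.04], TCP at [0.176, -0.626, 0.219] pointing down, gripper open.
Joint ranges: [-3.12, 3.12], [-0.3, 2.06], [-1.34, 1.32], [0.26, 2.42], [-1.36, 4.5], [0.01, 1.98], [-2.84, 2.84]. Speed limits (rad/s): [2.79, 2.79, 3.14, 3.14, 3.14, 3.14, 3.14].

## Interface

Orientations are given as a rotation vector (axis times angle).
In Python, from plant import arm gives the robot as it stands. The module is installed in compiled form; this text tells all that it offers. Calls block until the motion is done:
- arm.move_to(position, orientation): joint-space move of the TCP to a pose.
- arm.servo_line(position, frame=None, v=0.15): straight line of the TCP; frame=None keeps the orientation; v is the mean speed in m/s.
- arm.set_joints(angles): joint-space move.
- arm.gripper_open() and arm.close_gripper(squeeze=None): open the fingers fully, or close them until they stop; squeeze is the grip in N (None keeps the last).
- arm.dwell(seconds).
- arm.solve_ik(position, orientation): joint angles nearest the present ones, or None.
- arm.observe(): the state.
- arm.get_image(name): name is "scene" or "side" or "wrist"; returns a dict with "color" (400x640x3 uint8, red, green, blue), "fx", "fy", "cx", "cy" (pixels), "world_to_cam" (4x4, takes a point from world to camera coordinates). Camera axes: x right, y down, z forward; pixel columns grow to the right and rows downward; lengths in m; the calibration is good to about 2 mm. The wrist camera is an equidistant fisheye: a pixel r from the principal point sees the ray r / f radians off the axis. A picture is of the moment at which its call begins. There is no depth.
A pose or a line that the arm cannot do raises arm.IKError and nothing moves.
- arm.close_job(): hands the job in; it is judged then, once.
Trained networks look in a picture, given as the dict that the camera call returned (one of the last four; its "shot" number tells which), for a name from the list of things; names that differ only in an ending like _2 or _b are one class to them, and where a whole thing is asked for, a point or a joint stands for the part that bears it (a point fixed in the world has none). Each returns a list of dicts, best first, with "confidence" (0 to 1); they miss things now and then, are a little off and sometimes report something else, mostly with a low value. They report only what shows in the picture. A call takes as long as a camera call.
- arm.look_for(label, picture): "at" ([column, row] as shares, 0 to 1, of the picture: columns of its width, rows of its height, amid what is visible of it).
The state is a dict: "clock": time; "q": joint angles; "joint_velocities": joint speeds; "joint_efforts": joint torques, N m; "tcp_pos": TCP position; "tool_rot": TCP orientation; "wrist_force": force on the tool from outside, world axes, zero at the start; "moment": the same for the moment, N m; "opening": finger opening in m; "grip_force": force on a finger pad.
Only numpy, scipy, OpenCV 4.12 (cv2) and the standard library are available. Lean on these libraries where they do the work, as an engineer would, in place of code of your own. Each camera call takes 0.05 s, during which the arm holds its last target. There are 200 camera calls.

## Working session

There is one attempt and no reset: what is moved stays moved. The work goes in short steps, each a Python script; the robot and the scene stay as the last script left them, time stands still between calls to the robot, and variables do not carry over. Pictures are saved under pics/ and viewed, at most 14 in all, crops included, and the job is handed in when it is done.

```bash
mkdir -p pics; ls
cat > h.py <<'E'
from plant import arm
import numpy as np, cv2
def save(p,n): cv2.imwrite(f'pics/{n}.png',p["color"][:,:,::-1])
def ray(p,uv):
    T=np.array(p["world_to_cam"]);R=T[:3,:3];c=-R.T@T[:3,3]
    return c,R.T@np.array([(uv[0]-p["cx"])/p["fx"],(uv[1]-p["cy"])/p["fy"],1])
def onz(p,uv,z):
    c,d=ray(p,uv); return c+d*(z-c[2])/d[2]
def proj(p,X):
    T=np.array(p["world_to_cam"]);X=np.atleast_2d(X)@T[:3,:3].T+T[:3,3]
    return np.c_[p["fx"]*X[:,0]/X[:,2]+p["cx"],p["fy"]*X[:,1]/X[:,2]+p["cy"]]
E
python3 - <<'E'
from h import *
Z=dict(gold_watch=.04,steel_watch=.04,pliers=.008,loupe=.025,movement=.02,watch_tray=.01,tool_tray=.01,parts_tray=.008,kept_watch=.04,dust_cover=.02)
for n in ("scene","side"):
    p=arm.get_image(n);save(p,n)
    c,_=ray(p,(320,200));print(n,c.round(3),p["fx"],p["cx"],p["cy"])
    for k,z in Z.items():
        for d in arm.look_for(k,p)[:2]:
            uv=np.array(d["at"])*[640,400];print(k,round(d["confidence"],2),uv.round(0),onz(p,uv,z).round(3))
o=arm.observe();print(o["clock"],o["tool_rot"],o["opening"])
E
```

```text
pics
scene [ 1.03  -0.036  0.837] 403.258385698825 314.77412648340584 197.0260702664169
gold_watch 0.74 [302. 184.] [ 0.441 -0.003  0.04 ]
steel_watch 0.52 [187. 175.] [ 0.383 -0.284  0.04 ]
pliers 0.67 [186. 175.] [ 0.355 -0.298  0.008]
loupe 0.49 [242. 191.] [ 0.436 -0.151  0.025]
movement 0.64 [361. 174.] [0.409 0.151 0.02 ]
watch_tray 0.62 [184. 262.] [ 0.606 -0.283  0.01 ]
tool_tray 0.68 [426. 239.] [0.608 0.272 0.01 ]
parts_tray 0.6 [305. 246.] [ 0.596 -0.01   0.008]
parts_tray 0.35 [300. 185.] [ 0.418 -0.007  0.008]
kept_watch 0.88 [226. 248.] [ 0.598 -0.185  0.04 ]
kept_watch 0.35 [361. 174.] [0.424 0.147 0.04 ]
dust_cover 0.85 [405. 189.] [0.468 0.253 0.02 ]
side [0.107 0.482 0.633] 417.9257654991953 323.4139367989933 199.6300460521119
gold_watch 0.59 [339. 214.] [0.419 0.009 0.04 ]
steel_watch 0.8 [271. 354.] [0.336 0.302 0.04 ]
pliers 0.81 [433. 163.] [ 0.351 -0.282  0.008]
loupe 0.56 [377. 179.] [ 0.42  -0.138  0.025]
movement 0.82 [303. 274.] [0.398 0.152 0.02 ]
watch_tray 0.63 [348. 126.] [ 0.594 -0.286  0.01 ]
watch_tray 0.19 [304. 273.] [0.402 0.144 0.01 ]
tool_tray 0.63 [168. 270.] [0.605 0.285 0.01 ]
parts_tray 0.96 [278. 188.] [ 0.59  -0.002  0.008]
kept_watch 0.85 [330. 136.] [ 0.583 -0.188  0.04 ]
dust_cover 0.87 [232. 298.] [0.463 0.261 0.02 ]
1.1 [-3.11186396e+00 -4.30384870e-01 -4.24374047e-06] 0.09324567480378965
```

View pics/scene.png

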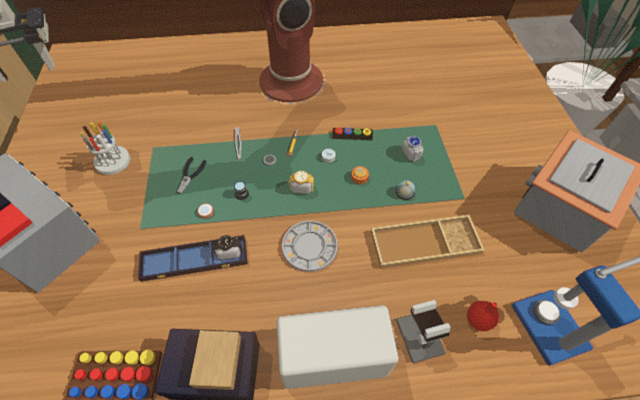

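View pics/side.png

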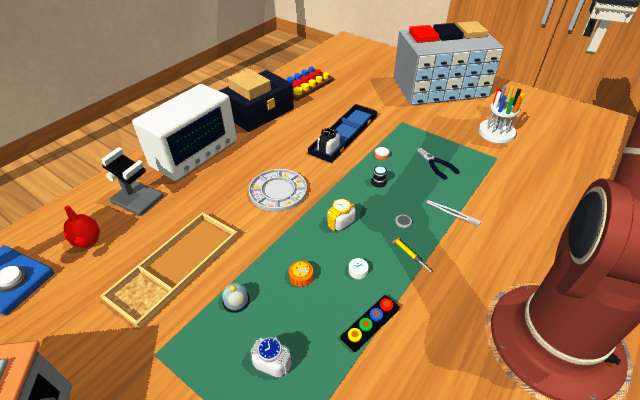

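The gold watch is at (302,182) in the scene view, steel watch (413,148), pliers (190,175), loupe (241,190), movement (361,174) and dust cover (405,189). The network's scene hit for the steel watch was really the pliers. I'll refine these with wrist pictures rectified onto known heights.

```bash
cat >> h.py <<'E'
import pickle
from scipy.spatial.transform import Rotation as Ro
def down(yaw): return (Ro.from_euler('z',yaw)*Ro.from_euler('x',np.pi)).as_rotvec()
def fproj(p,X):
    T=np.array(p["world_to_cam"]);X=np.asarray(X)@T[:3,:3].T+T[:3,3]
    r=np.hypot(X[...,0],X[...,1]);s=np.arctan2(r,X[...,2])/np.maximum(r,1e-9)
    return np.stack([p["fx"]*X[...,0]*s+p["cx"],p["fy"]*X[...,1]*s+p["cy"]],-1)
def fonz(p,uv,z):
    T=np.array(p["world_to_cam"]);R=T[:3,:3];c=-R.T@T[:3,3]
    a=np.array([(uv[0]-p["cx"])/p["fx"],(uv[1]-p["cy"])/p["fy"]]);t=np.linalg.norm(a)
    d=R.T@np.r_[a/max(t,1e-9)*np.sin(t),np.cos(t)]
    return c+d*(z-c[2])/d[2]
def rect(p,c,z,w=.2,h=.2,res=.0005,grid=True):
    # top-down view: columns grow along +y, rows along +x ; centre c
    n,m=int(h/res),int(w/res)
    X=np.zeros((n,m,3));X[...,0]=(c[0]+(np.arange(n)-n/2)*res)[:,None];X[...,1]=c[1]+(np.arange(m)-m/2)*res;X[...,2]=z
    uv=fproj(p,X).astype(np.float32)
    im=cv2.remap(p["color"],uv[...,0],uv[...,1],cv2.INTER_LINEAR)[:,:,::-1].copy()
    if grid:
        for k in np.arange(-1,1,.02):
            a=int(round((k-c[0])/res+n/2));b=int(round((k-c[1])/res+m/2))
            if 0<=a<n: im[a,::3]=(255,0,255); cv2.putText(im,f'{k*100:.0f}',(0,a),0,.35,(255,255,255))
            if 0<=b<m: im[::3,b]=(255,0,255); cv2.putText(im,f'{k*100:.0f}',(b,10),0,.35,(255,255,255))
    return im
E
python3 - <<'E'
from h import *
Z=dict(gold_watch=.04,steel_watch=.04,pliers=.008,loupe=.03,movement=.02,watch_tray=.01,tool_tray=.01,parts_tray=.008,kept_watch=.045,dust_cover=.02)
P={}
for n,xy in dict(pl=(.43,-.26),gold=(.46,-.04),st=(.43,.24),tt=(.6,.26),pt=(.58,0),wt=(.6,-.26)).items():
    arm.move_to([*xy,.28],down(0)) ; p=arm.get_image("wrist");P[n]=p
    T=np.array(p["world_to_cam"]);print(n,(-T[:3,:3].T@T[:3,3]).round(3),T[2,:3].round(2),p["fx"])
    for k,z in Z.items():
        for d in arm.look_for(k,p)[:1]:
            if d["confidence"]<.5: continue
            uv=np.array(d["at"])*[640,400];print('  ',k,round(d["confidence"],2),uv.round(0),fonz(p,uv,z).round(3))
pickle.dump(P,open('P.pkl','wb'));print(arm.observe()["clock"])
a=np.hstack([rect(P["gold"],(.44,0),.042),rect(P["st"],(.345,.30),.042)])
b=np.hstack([rect(P["pl"],(.36,-.29),.008,h=.1),rect(P["pl"],(.43,-.145),.036,.1,.1),rect(P["gold"],(.41,.15),.02,.1,.1)])
cv2.imwrite('pics/obj.png',np.vstack([a,b]))
a=np.vstack([rect(P["wt"],(.6,-.285),.018,.32,.15,.0005),rect(P["tt"],(.6,.275),.018,.32,.15,.0005)])
cv2.imwrite('pics/tray.png',a)
E
```

```text
pl [ 0.503 -0.261  0.446] [-0.27 -0.   -0.96] 309.70691628693146
   gold_watch 0.86 [157. 184.] [ 0.423 -0.014  0.04 ]
   steel_watch 0.7 [ 44. 229.] [0.341 0.289 0.04 ]
   pliers 0.82 [345. 227.] [ 0.347 -0.293  0.008]
   loupe 0.69 [252. 177.] [ 0.427 -0.162  0.03 ]
   movement 0.87 [ 93. 193.] [0.406 0.141 0.02 ]
   watch_tray 0.64 [157. 180.] [0.423 0.002 0.01 ]
   tool_tray 0.62 [52. 92.] [0.601 0.244 0.01 ]
   parts_tray 0.94 [152.  81.] [0.581 0.003 0.008]
   kept_watch 0.61 [265.  63.] [ 0.581 -0.186  0.045]
   dust_cover 0.81 [ 57. 163.] [0.467 0.232 0.02 ]
gold [ 0.534 -0.041  0.447] [-0.27 -0.   -0.96] 309.70691628693146
   gold_watch 0.7 [298. 201.] [ 0.427 -0.008  0.04 ]
   steel_watch 0.71 [123. 246.] [0.349 0.293 0.04 ]
   pliers 0.66 [292.  85.] [0.586 0.001 0.008]
   loupe 0.7 [403. 198.] [ 0.428 -0.155  0.03 ]
   movement 0.98 [198. 210.] [0.407 0.148 0.02 ]
   watch_tray 0.95 [479.  89.] [ 0.594 -0.277  0.01 ]
   tool_tray 0.85 [136.  88.] [0.605 0.252 0.01 ]
   parts_tray 0.91 [293.  84.] [0.587 0.001 0.008]
   kept_watch 0.85 [425.  89.] [ 0.581 -0.176  0.045]
  
[... 1298 characters left out ...]
.02 ]
   watch_tray 0.63 [498. 166.] [ 0.598 -0.275  0.01 ]
   tool_tray 0.74 [163. 158.] [0.608 0.252 0.01 ]
   parts_tray 0.66 [323. 169.] [0.586 0.003 0.008]
   kept_watch 0.95 [454. 174.] [ 0.588 -0.179  0.045]
   dust_cover 0.62 [173. 242.] [0.473 0.246 0.02 ]
wt [ 0.674 -0.257  0.447] [-0.27  0.   -0.96] 309.70691628693146
   gold_watch 0.57 [177. 270.] [ 0.452 -0.022  0.04 ]
   loupe 0.97 [261. 281.] [ 0.436 -0.161  0.03 ]
   watch_tray 0.79 [344. 174.] [ 0.599 -0.286  0.01 ]
   tool_tray 0.81 [ 62. 176.] [0.607 0.241 0.01 ]
   parts_tray 0.76 [162. 185.] [0.585 0.    0.008]
   kept_watch 0.7 [271. 185.] [ 0.591 -0.187  0.045]
   dust_cover 0.71 [ 73. 245.] [0.471 0.233 0.02 ]
10.7833
```

View pics/obj.png

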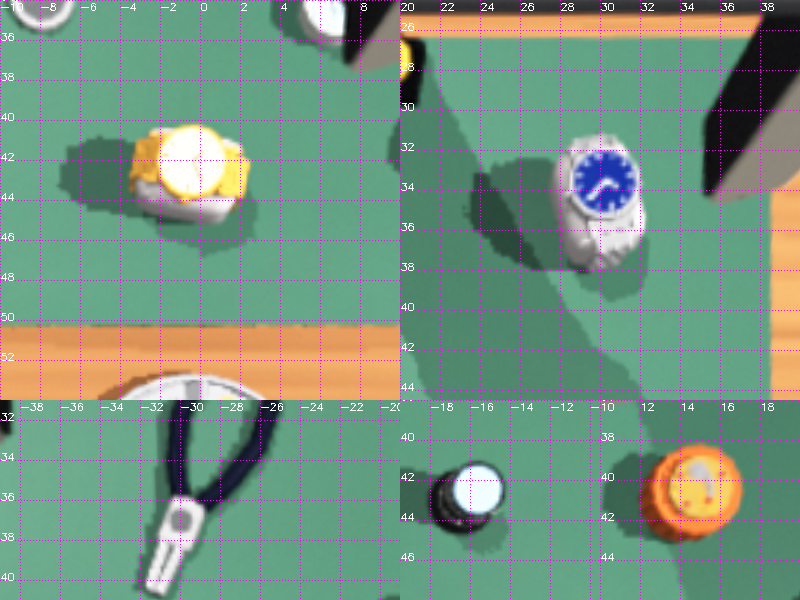

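View pics/tray.png

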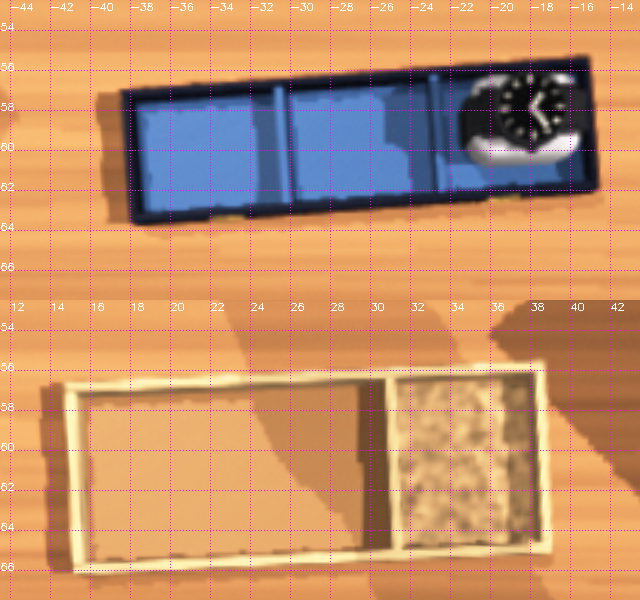

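The rectified views agree with the given sizes. The watch tray top measures 234x67 mm, centred near (.595,-.265) with yaw .07. The tool tray measures 239 mm, centred near (.609,.2695) with yaw .045, and its cork bay is at +y. The gold watch's 12–6 axis runs roughly along y and the steel watch's roughly along x. The pliers' jaws point to +x. Next I'll fit silhouettes for accurate poses.

```bash
cat > fit.py <<'E'
from h import *
from scipy.optimize import minimize
P=pickle.load(open('P.pkl','rb'))
t=np.linspace(0,2*np.pi,48,endpoint=False)
def cyl(r,z0,z1): return np.vstack([np.c_[r*np.cos(t),r*np.sin(t),0*t+z] for z in (z0,z1)])
def watch():
    s=lambda v:np.sign(v)*abs(v)**.6
    pr=np.c_[29*s(np.cos(t)),21+21*s(np.sin(t))]
    return np.vstack([np.c_[pr[:,0],0*t+y,pr[:,1]] for y in (-20,20)]+[cyl(18,42,51)])/1e3
M=dict(gold_watch=(watch(),("gold","pt","pl"),(.425,-.005,1.5)),steel_watch=(watch(),("st","tt","gold"),(.345,.3,.1)),
 loupe=(np.vstack([cyl(18,0,6),cyl(14,12,36)])/1e3,("pl","gold","wt"),(.428,-.153,0)),
 movement=(np.vstack([cyl(22,0,20),cyl(15.5,20,24)])/1e3,("gold","st","pt"),(.405,.148,0)))
def mask(p):
    c=cv2.GaussianBlur(p["color"],(3,3),0).astype(float);return ~((c[...,1]>1.2*c[...,0])&(c[...,1]>1.05*c[...,2]))
S=4
def fit(m,p,g):
    u0=fproj(p,np.array([g[0],g[1],.02])).astype(int);x,y=np.maximum(u0-45,0)
    mk=cv2.resize(mask(p)[y:y+90,x:x+90].astype(np.uint8),None,fx=S,fy=S,interpolation=cv2.INTER_NEAREST)
    n,l=cv2.connectedComponents(mk);ids,ct=np.unique(l[(u0[1]-y-6)*S:(u0[1]-y+6)*S,(u0[0]-x-6)*S:(u0[0]-x+6)*S],return_counts=True)
    ids,ct=ids[ids>0],ct[ids>0];mk=(l==ids[ct.argmax()])
    def cost(v):
        X=m@Ro.from_euler('z',v[2]*10).as_matrix().T+[v[0],v[1],0]
        h=cv2.convexHull(((fproj(p,X)-[x,y]+.5)*S).astype(np.int32));a=np.zeros(mk.shape,np.uint8);cv2.fillConvexPoly(a,h,1);a=a>0
        return 1-(a&mk).sum()/(a|mk).sum()
    best=None
    for dy in (-.3,0,.3):
        v=np.array([g[0],g[1],(g[2]+dy)/10])
        r=minimize(cost,v,method='Nelder-Mead',options=dict(initial_simplex=v+np.array([[0,0,0],[.01,0,0],[0,.01,0],[0,0,.03]]),xatol=1e-5,fatol=1e-5))
        if best is None or r.fun<best.fun: best=r
    return best.x*[1,1,10],1-best.fun
if __name__=="__main__":
    for k,(m,vs,g) in M.items():
        for v in vs: print(k,v,*[np.round(a,4) for a in fit(m,P[v],g)])
    a=rect(P["pt"],(.585,0),.011,.15,.15,.00025*1.5)
    b=rect(P["pl"],(.37,-.30),.008,.15,.15,.00025*1.5)
    cv2.imwrite('pics/pt.png',np.hstack([a,b]))
E
python3 fit.py
```

```text
gold_watch gold [ 0.4228 -0.004   1.5887] 0.8539
gold_watch pt [ 0.4118 -0.0051  1.5765] 0.3678
gold_watch pl [ 0.423  -0.0028  1.602 ] 0.8638
steel_watch st [0.3385 0.3005 0.0895] 0.8585
steel_watch tt [0.371  0.2992 1.6781] 0.3768
steel_watch gold [0.3216 0.3056 0.1039] 0.2448
loupe pl [ 0.4237 -0.1563  0.2026] 0.8373
loupe gold [ 0.4244 -0.159  -0.156 ] 0.8515
loupe wt [ 0.385  -0.1484  1.3726] 0.106
movement gold [ 0.4037  0.1489 -0.2327] 0.921
movement st [ 0.4045  0.1469 -0.0761] 0.8974
movement pt [ 0.4513  0.1521 -1.4098] 0.1306
```

View pics/pt.png

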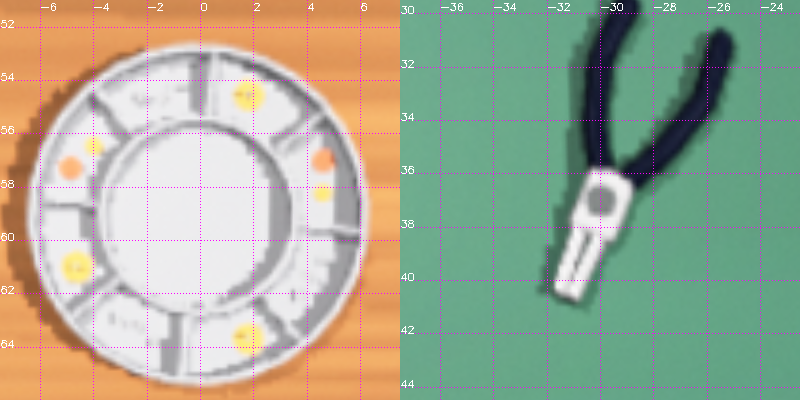

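```bash
cat >> h.py <<'E'
WT=(np.array([.595,-.265]),.0706); TT=(np.array([.609,.2695]),.045); PT=np.array([.5904,-.0004])
def inw(tr,x,y): c,s=np.cos(tr[1]),np.sin(tr[1]); return tr[0]+[c*x-s*y,s*x+c*y]
def goto(xy,z,a):
    best=None
    for b in (a-np.pi,a,a+np.pi):
        q=arm.solve_ik([*xy,z],down(b))
        if q is not None and (best is None or abs(q[6])<abs(best[0][6])): best=(q,b)
    arm.move_to([*xy,z],down(best[1])); return best[1]
def fz(): return np.mean([arm.observe()["wrist_force"][2] for _ in range(5)])
def pick(xy,a,z,squeeze=25,above=.12):
    goto(xy,above,a); arm.servo_line([*xy,z],v=.1); arm.close_gripper(squeeze)
    o=arm.observe();print('closed',round(o["opening"],4),round(o["grip_force"],1),o["clock"])
    arm.servo_line([*xy,.20],v=.15); o=arm.observe();print('lifted',round(o["opening"],4),o["wrist_force"].round(2) if hasattr(o["wrist_force"],'round') else o["wrist_force"])
def lower(xy,a,z,zmin):
    """z = expected TCP height at contact; feel for it, never below zmin"""
    goto(xy,.20,a); arm.servo_line([*xy,z+.006],v=.12); arm.dwell(.15); f0=fz(); h=z+.006; f=f0
    while h>zmin and f-f0<2.0:
        h-=.001; arm.servo_line([*xy,h],v=.02); f=fz()
    print('set z',round(h,4),'expected',z,'df',round(f-f0,2))
def release(xy):
    arm.gripper_open(); o=arm.observe();p=o["tcp_pos"];print('open',round(o["opening"],4),np.round(o["wrist_force"],1))
    arm.servo_line([p[0],p[1],.20],v=.12);print('t',arm.observe()["clock"])
E
python3 - <<'E'
from h import *
pick((.4229,-.0035),1.595,.020)
xy=inw(WT,0,0); lower(xy,1.571+WT[1],.024,.0225)
save(arm.get_image("side"),"g1"); release(xy)
E
```

```text
closed 0.0428 22.9 14.1
lifted 0.0427 [-0.25  0.19 -1.66]
set z 0.022 expected 0.024 df 0.58
open 0.0929 [ 0.2 -0.5  0.3]
t 22.9833
```

Run:
```python
from h import *
a=cv2.imread('pics/g1.png')[80:200,270:430]
p=arm.get_image("wrist");pickle.dump(p,open('w1.pkl','wb'))
b=rect(p,(.595,-.265),.042,.2,.15)
cv2.imwrite('pics/g1c.png',np.hstack([cv2.resize(a,(400,300),interpolation=cv2.INTER_CUBIC),b]))
print(p["world_to_cam"][:,3] if 0 else arm.observe()["tcp_pos"])
```

```text
[ 0.59453102 -0.26495441  0.19907956]
```

View pics/g1c.png

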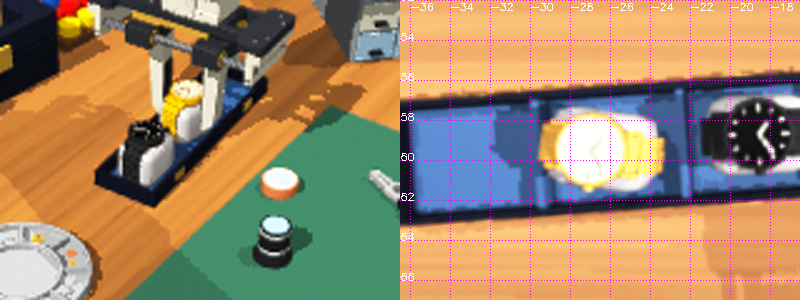

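Run:
```python
from h import *
arm.move_to([.52,-.265,.2],down(0));p=arm.get_image("wrist")
q=None
for tcp,a in (((.345,.226,.22),1.571),((.36,.235,.22),1.571),((.34,.374,.22),-1.571),((.42,.29,.22),0)):
    try: arm.move_to(tcp,down(a)); q=arm.get_image("wrist"); print(tcp,a); break
    except arm.IKError: pass
pickle.dump((p,q),open('w2.pkl','wb'));print(arm.observe()["clock"])
for x in (p,q): T=np.array(x["world_to_cam"]);print((-T[:3,:3].T@T[:3,3]).round(3))
cv2.imwrite('pics/w2.png',np.hstack([rect(p,(.595,-.26),.046,.1,.1,.00025),rect(q,(.34,.30),.046,.1,.1,.00025)]))
```

```text
(0.345, 0.226, 0.22) 1.571
26.2583
[ 0.594 -0.264  0.366]
[0.346 0.3   0.386]
```

View pics/w2.png

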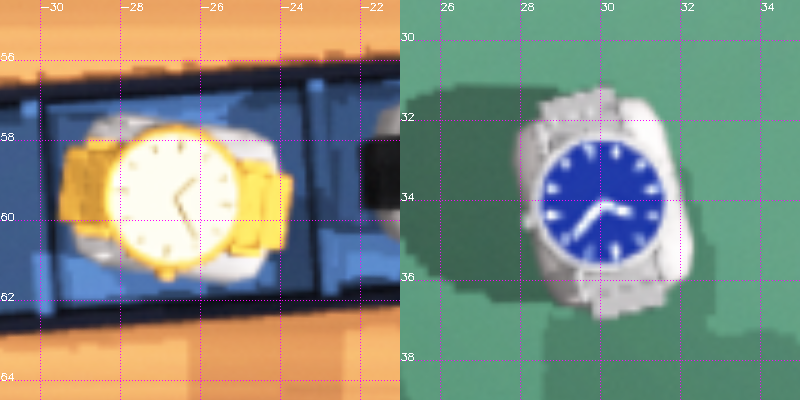

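The straight-down views show both watches clearly. In the bay, the gold dial is centred at (171,197) and the bracelet axis gives φ≈1.45, which is skewed about 0.19 rad from the tray. The steel dial is at (602,203) with φ≈0.20. My silhouette yaws were biased. I'll straighten the gold watch, then pick the steel one at the right angle.

Run:
```python
from h import *
pick((.5943,-.2665),1.45,.0235); xy=inw(WT,0,0)
lower(xy,1.571+WT[1],.0235,.0195); print(arm.observe()["tcp_pos"]); release(xy)
pick((.3405,.3005),.20,.020); xy=inw(WT,0,-.0775)
lower(xy,1.571+WT[1],.024,.0195); print(arm.observe()["tcp_pos"]); release(xy)
arm.move_to([.52,-.29,.2],down(0));p=arm.get_image("wrist")
cv2.imwrite('pics/w3.png',rect(p,(.595,-.29),.046,.2,.1,.0003))
```

```text
closed 0.0397 25.0 30.2667
lifted 0.04 [-0.13  0.18 -1.69]
set z 0.0225 expected 0.0235 df 7.88
[ 0.59504074 -0.26498883  0.02345006]
open 0.093 [0.3 0.8 0.2]
t 37.95
closed 0.0403 24.6 42.2083
lifted 0.04 [ 0.24  0.54 -2.01]
set z 0.022 expected 0.024 df 2.06
[ 0.60069702 -0.34237388  0.02212618]
open 0.0931 [-0.2  0.3 -0.8]
t 52.35
```

View pics/w3.png

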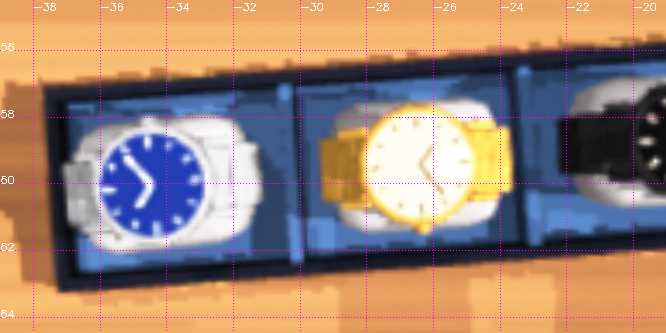

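Both watches sit flat and aligned in their bays: steel dial at (153,185), gold dial at (420,163). Now the pliers. The open fingers span 128 mm, wider than the 86 mm bay, so I'll drop the squeeze low before opening. That way the fingers can only press the walls lightly, if at all.

Run:
```python
from h import *
xy0=(.370,-.2998); a0=-.34
b=goto(xy0,.12,a0); pick(xy0,b,.003,30)
TY=np.pi/2+TT[1]
opts=[]
for k in (-1,0,1):
    phi=TY+k*np.pi; tool=b+(phi-a0)
    for t in (tool,tool-2*np.pi,tool+2*np.pi):
        s=1 if k==0 else -1            # jaws to +y of tray for k=0
        xy=inw(TT,0,-.0375+s*.021); q=arm.solve_ik([*xy,.2],down(t))
        if q is not None: opts.append((abs(q[6]),t,xy,s))
_,t,xy,s=min(opts,key=lambda o:o[0]); print('yaw',t,'jaws',s,b,xy)
arm.move_to([*xy,.2],down(t))
arm.servo_line([*xy,.011],v=.1); arm.dwell(.15); f0=fz(); f=f0; h=.011
while h>.0045 and f-f0<2: h-=.001; arm.servo_line([*xy,h],v=.02); f=fz()
print('set',h,f-f0,arm.observe()["tcp_pos"],arm.observe()["clock"])
save(arm.get_image("side"),"pl1")
```

```text
closed 0.0178 30.4 58.4583
lifted 0.0178 [-0.09  0.53 -0.62]
yaw 1.6157963267948967 jaws -1 2.8015926535897933 [0.61163161 0.21105922]
set 0.003999999999999997 5.195422721762049 [0.61181195 0.21114484 0.00503331] 65.9
```

Run:
```python
from h import *
arm.close_gripper(squeeze=3); o=arm.observe(); print(o["grip_force"],o["opening"])
arm.gripper_open(); o=arm.observe(); print(o["opening"],np.round(o["wrist_force"],1),o["grip_force"],o["tcp_pos"],o["clock"])
```

```text
3.084261360610867 0.018087201588063578
0.0565821179566121 [1.8 0.  5.2] 5.618806000197765 [0.61167021 0.21125678 0.00443575] 66.8917
```

The fingers opened to 57 mm and touch the walls with only about 5 N. The pliers are free, so I'll lift straight up and check.

Run:
```python
from h import *
p=arm.observe()["tcp_pos"]; arm.servo_line([p[0],p[1],.03],v=.05); o=arm.observe();print(o["opening"],np.round(o["wrist_force"],1))
arm.servo_line([p[0],p[1],.2],v=.2)
if o["opening"]<.09: arm.gripper_open()
p=arm.get_image("wrist"); a=rect(p,(.61,.27),.01,.3,.14,.0006)
# overhead look at the loupe
arm.move_to([.40,-.155,.2],down(0)) if arm.solve_ik([.40,-.155,.2],down(0)) is not None else arm.move_to([.43,-.155,.2],down(0))
q=arm.get_image("wrist"); b=rect(q,(.43,-.155),.036,.1,.084,.0006*.5)
cv2.imwrite('pics/pl2.png',np.hstack([a,cv2.resize(b,(280,233))]))
print(arm.observe()["clock"],arm.observe()["opening"],a.shape,b.shape,arm.observe()["tcp_pos"])
```

```text
0.09301713201346656 [-0.1 -0.1 -0.8]
70.2167 0.09305206896605012 (233, 500, 3) (280, 333, 3) [ 0.40119603 -0.15399844  0.20003169]
```

View pics/pl2.png

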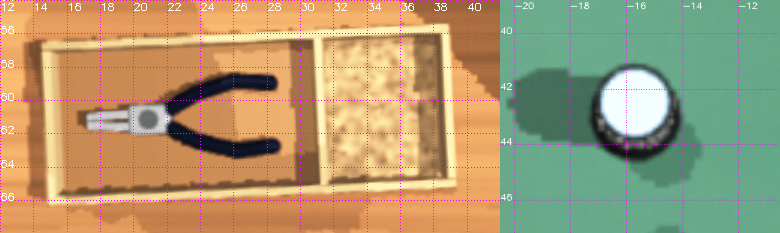

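The pliers lie flat in the long bay with the pivot at (147,118) and jaws towards -y. The loupe lens at (635,101) gives (.4243,-.157), which matches the fit. Loupe and movement next.

Run:
```python
from h import *
pick((.4243,-.157),1.571,.019,15); xy=inw(TT,0,.08)
lower(xy,1.571+TT[1],.0215,.019); print(arm.observe()["tcp_pos"]); release(xy)
pick((.4041,.148),1.571,.012,15)
print(arm.observe()["tcp_pos"])
```

```text
closed 0.0276 15.0 73.5083
lifted 0.0275 [-0.08 -0.05 -0.38]
set z 0.0205 expected 0.0215 df 5.11
[0.60551974 0.34952318 0.02109609]
open 0.0929 [ 1.  -0.2 -0.2]
t 83.075
closed 0.0437 15.0 86.275
lifted 0.0434 [-0.16  0.98 -0.75]
[0.40351758 0.14764248 0.19928905]
```

Run:
```python
from h import *
lower(PT,1.571,.0145,.013); print(arm.observe()["tcp_pos"]); release(PT)
p=arm.get_image("wrist");s=arm.get_image("side");save(s,"end_side")
a=rect(p,(.59,0),.02,.16,.16,.0004); 
arm.move_to([.55,.25,.25],down(0)); q=arm.get_image("wrist")
b=rect(q,(.6,.3),.02,.24,.24,.0006)
cv2.imwrite('pics/end.png',np.hstack([a,b])); print(arm.observe()["clock"],arm.observe()["opening"])
```

```text
set z 0.0135 expected 0.0145 df 4.69
[ 5.90547085e-01 -3.30266286e-04  1.40639544e-02]
open 0.093 [-0.2  0.  -0.5]
t 94.8083
96.4833 0.09278201807870014
```

View pics/end.png

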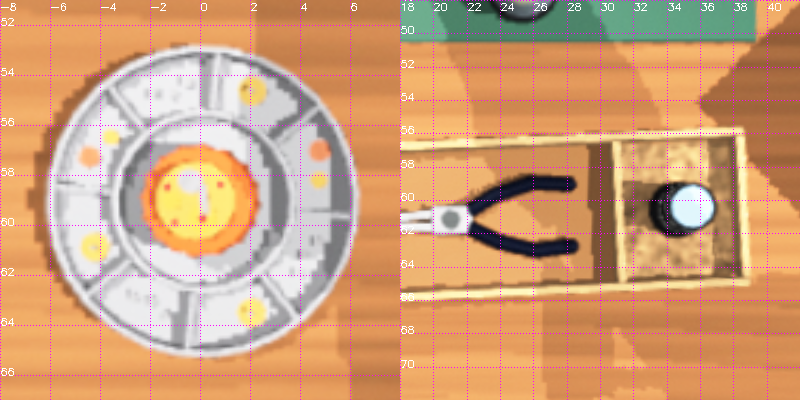

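View pics/end_side.png

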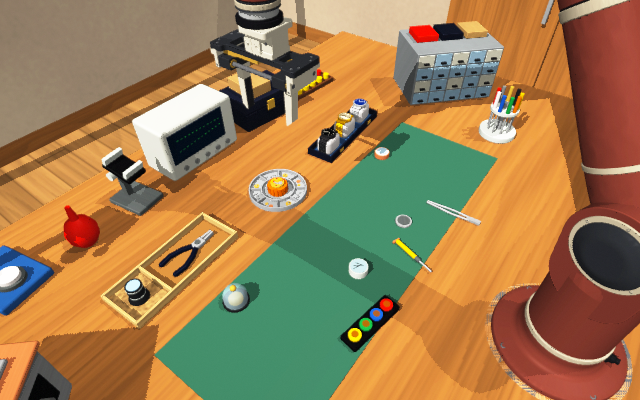

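Everything is in place. The movement is upright in the well at (200,200), and the loupe stands in the cork bay at (680,207). The pliers lie flat, all three watches are upright in their tray, and the dust cover is untouched at (235,297) in the side view. Handing in.

```bash
python3 -c "
from h import *
print(arm.close_job())"
```

```text
the job is handed in; nothing more can be done
None
```

I placed all five things in their bays in the order asked and handed the job in at about 96 s. The gold watch went in skewed, so I picked it up again and straightened it; its first set-down showed little contact force, so it may have settled about a millimetre on release.

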